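Open the child-safe detergent jug in its locking rack

TASK

Unlock and open the child-safe detergent jug: pull the rack's sprung keeper by its upright tab out to its stop, where it stays, then press the jug's cap down and, keeping it pressed, twist it anticlockwise (seen from above) until it is free. Lift the cap off and finish still holding it level in the gripper, straight above the jug's open mouth, about 5 cm clear of it. Leave the mug, bowl and jar alone.

Things in the scene. Friction and masses are not known exactly. Their poses are not given: they have to be found in the camera images.
- rack: Steel rack bolted to the worktop with a white round jug (104 mm diameter) clamped in it; neither moves. Origin: on the worktop, on the jug's upright axis; z up. -x points from the jug to the rack's column (44 mm wide, 34 mm deep, centre 95 mm from the jug axis, 174 mm high) and is the way the keeper pulls out. The jug's shoulder is 122 mm high at radius 26 mm, 108 mm at radius 46 mm.
- mouth (a point): Centre of the top of the jug's neck (30 mm diameter, under the cap at the start), on the jug axis, 163 mm above the worktop. Axes as the rack's. A sprung rubber plunger in the mouth pushes the cap up; with the cap off it stands about 11 mm above the mouth.
- keeper (a joint): Travel of the keeper along the rack's -x, m: 0 shut (start; its tongue reaches 12 mm over the cap's rim, 2.5 mm above the cap, and blocks it), 0.045 fully out at its stop (tongue's end 59 mm from the jug axis, cap clear). Over-centre spring: about 4 N holds it shut; past half travel it is drawn to the stop with up to 4 N and stays there when let go.
- tab (a point): Centre of the top edge of the keeper's upright pull tab: dark steel plate 10 mm thick along the rack's x, 30 mm wide along its y, standing 40 mm tall on the keeper bar (15 mm wide, top face 182.5 mm above the worktop). Moves with the keeper: 100 mm from the jug axis when shut, 145 mm when out. Axes as the rack's. Can be pinched from above.
- cap: White ribbed round cap, 53 mm diameter, 32 mm tall, 30 g. Origin: centre of its open underside; z out of its top; x along the rack's x when locked, top then 175 mm above the worktop. Push down 4 to 7 mm (it bottoms at 7; spring 4.5 N at first, 11 N at the bottom), turn anticlockwise seen from above 50 degrees or more while pressed (70 is ample, stop near 140), then it lifts straight off.
- mug: White ceramic mug beside the rack, 80 mm diameter, 92 mm tall, handle at its +y. Origin: centre of its underside. Bystander.
- bowl: White ceramic bowl beside the rack, 140 mm diameter, 62 mm tall. Origin: centre of its underside. Bystander.
- jar: Small glass jar with a steel lid beside the jug, 52 mm diameter, 100 mm tall. Origin: centre of its underside. Bystander.
There are look-alikes about, which are no part of the job. Several things have the shape of the cap; the one meant has the colours described above.

How it is judged:
By the outcome, as a careful person would: the job done as asked, in the order asked, and still so for the second after the job is handed in, while the arm keeps its last pose, push and grip.
It also fails if it takes over 45 s, if anything falls off the work surface, if the arm or the gripper's body presses on something with over 40 N, if the wrist force passes 120 N, or if a joint passes its speed limit or range.

ROBOT

A 6-joint arm with a two-finger parallel gripper is mounted at the origin on the work surface. World frame = base frame: x ahead of the robot, y to its left, z up, the work surface at z = 0. Lengths are in m, angles in rad, forces in N, time in s.
With the tool pointing down it reaches from about 0.3 to 0.875 m from the base axis. Payload 6.4 kg.
Tool frame: the origin (TCP) lies midway between the tips of the shut fingers; the grasp point (between the pads) lies 19 mm behind it; z points along the fingers, y is the line along which they close (so a half turn about z gives the same grasp; the last joint's range is limited). The gripper opens to 88 mm and grips with 3 to 60 N. Pads are 18 mm wide; open, the fingers measure 123 mm over their backs; the gripper's body (75 mm by 187 mm) begins 45 mm behind the grasp point.
Start: joints at [0.927, 0.181, 1.607, -0, 1.354, -0.206], TCP at [0.244, 0.521, 0.239] pointing down, gripper open.
Joint ranges: [-2.99, 2.99], [-0.89, 2.07], [0.3, 2.58], [-1.14, 4.28], [0, 2.63], [-3.12, 3.12]. Speed limits (rad/s): [2.57, 2.57, 3.01, 3.14, 3.14, 3.14].

INTERFACE

Orientations are given as a unit quaternion [x, y, z, w].
In Python, from bench import manip gives the robot as it stands. The module is installed in compiled form; this text tells all that it offers.
- The arm moves only by the tool shift_gripper, called as name([rows], argument=value, ...), one row to a line, values as JSON. Schema: {"type":"object","properties":{"plan":{"type":"array","items":{"type":"object","properties":{"aperture":{"type":"number"},"pos":{"type":"array","items":{"type":"number"},"minItems":3,"maxItems":3},"turn_vec":{"type":"array","items":{"type":"number"},"minItems":3,"maxItems":3}},"additionalProperties":false,"required":["aperture"]},"minItems":1,"maxItems":20},"grip_n":{"type":"number"},"only":{"type":"string"},"quiet":{"type":"boolean"},"lines":{"type":"string"}},"required":["plan"],"additionalProperties":false}. plan is a list of rows, 1 to 20 of them, each an object with the fields aperture (the finger opening in m), pos (a list: dx, dy, dz in shares of 0.3 m (1.0 is 0.3 m)), turn_vec (a list: a rotation vector rx, ry, rz in fractions of the full range, 1 being 4 rad); a field left out counts as zero (the opening has to be given); each row shifts and turns the commanded pose from where the row before left it, along the tool's axes as they then stand; what a row does not reach is not made up. A row lasts 1/12 s, in which the tool goes at most 0.0417 m and 0.125 rad, less where a joint would pass 70% of its speed; a pose out of reach is approached as far as the arm can. The fingers move at their own pace and stop on an object; grip_n is the grip in N (left out, the last holds). Time passes only in rows, so rows that do not move let the fingers close. The tool returns the time, the measured TCP pose, the force, the opening and the grip force at its end. only (a regular expression) keeps the lines of the reply that match it, lines (a string "A,B") keeps lines A to B, and quiet returns only ok. Input that does not fit is refused with a message, and nothing moves.
- manip.get_obs(): the state, without advancing time (a new reading comes with each control period).
- manip.snapshot(name): name is "scene" or "top" or "wrist"; returns a dict with "img" (400x640x3 uint8, red, green, blue), "fovy" (degrees; the focal length in pixels is half the picture's height over the tangent of half this angle, whatever the lens; pixels are square), "cx", "cy" (the principal point, pixels), "distortion" ([k1, k2, p1, p2, k3] as OpenCV has them; the pictures are not rectified), "R" (3x3) and "t" (3): a world point X has camera coordinates R X + t; the wrist camera has in their place "T_tool_cam" (4x4, takes a point from camera to tool coordinates, whose origin is the TCP and whose axes are the flange's). Camera axes: x right, y down, z forward; pixel columns grow to the right and rows downward; lengths in m; the calibration is good to about 2 mm. A picture is of the moment at which its call begins: read the wrist's pose just before it. There is no depth.
- manip.close_job(): hands the job in; it is judged then, once.
The state is a dict: "t": time; "joint_pos": joint angles; "dq": joint speeds; "joint_torque": joint torques, N m; "tcp_pos": TCP position; "ee_rot": TCP orientation; "wrist_force": force on the tool from outside, world axes, zero at the start; "moment": the same for the moment, N m; "width": finger opening in m; "grip_force": force on a finger pad.
Only numpy, scipy, OpenCV 4.12 (cv2) and the standard library are available. Lean on these libraries where they do the work, as an engineer would, in place of code of your own. Each camera call takes 0.05 s, during which the arm holds its last target. There are 200 camera calls.

## Working session

There is one attempt and no reset: what is moved stays moved. The work goes in short steps, Python scripts to look and compute and a tool call to move; the robot and the scene stay as the last step left them, time stands still between calls to the robot, and variables do not carry over. Pictures are saved under pics/ and viewed, at most 10 in all, crops included, and the job is handed in when it is done.

```bash
mkdir -p pics; python3 - <<'E'
from bench import manip
import cv2,pickle
o=manip.get_obs();print(o)
d={}
for n in("scene","top","wrist"):
    s=manip.snapshot(n);d[n]=s
    print(n,{k:v for k,v in s.items() if k!="img"})
    cv2.imwrite(f"pics/{n}0.png",s["img"][:,:,::-1])
pickle.dump((o,d),open("s0.pkl","wb"))
E
```

```text
{'t': 0.0, 'joint_pos': array([ 9.26685196e-01,  1.81481953e-01,  1.60797165e+00, -3.05109709e-05,
        1.35380404e+00, -2.06259256e-01]), 'dq': array([-0.00046971, -0.00039757,  0.00104372, -0.00172207, -0.00098758,
        0.00170531]), 'joint_torque': array([-1.91040031e-03, -4.33845055e+01, -3.41855621e+01,  7.00907595e-02,
        3.85071826e-02, -9.25327868e-05]), 'tcp_pos': array([0.24344926, 0.52034517, 0.23786094]), 'ee_rot': array([ 2.17178029e-01,  9.76131656e-01, -7.64512231e-04, -3.29825118e-04]), 'wrist_force': array([ 0.39268075,  0.06880329, -0.1147972 ]), 'moment': array([-0.00549605, -0.00729597, -0.02682066]), 'grip_force': 0.0, 'width': 0.08825397059494977}
scene {'fovy': 43.83077998286855, 'cx': 333.680210521455, 'cy': 195.10001034681238, 'distortion': array([-0.01093554,  0.        ,  0.        ,  0.        ,  0.        ]), 'R': array([[-0.62529974,  0.78032193,  0.00989557],
       [ 0.55572989,  0.45415686, -0.6963518 ],
       [-0.54787272, -0.42992933, -0.71763239]]), 't': array([ 0.3160926 , -0.22908745,  1.40677854])}
top {'fovy': 46.3176647546997, 'cx'
[... 162 characters left out ...]
.99969047, -0.01256999],
       [-0.99086763, -0.01960298, -0.13340563],
       [ 0.13311793,  0.0153194 , -0.9909818 ]]), 't': array([0.03985734, 0.59089459, 1.06789573])}
wrist {'fovy': 62.45876304268533, 'cx': 317.5493790048011, 'cy': 200.4185644095352, 'distortion': array([-0.06887232,  0.        ,  0.        ,  0.        ,  0.        ]), 'T_tool_cam': array([[-5.42326763e-05, -9.52827967e-01, -3.03510893e-01,
         7.83288328e-02],
       [ 9.99999777e-01, -2.53913604e-04,  6.18440140e-04,
         8.47028834e-04],
       [-6.66332606e-04, -3.03510792e-01,  9.52827768e-01,
        -1.46451413e-01],
       [ 0.00000000e+00,  0.00000000e+00,  0.00000000e+00,
         1.00000000e+00]])}
```

View pics/scene0.png

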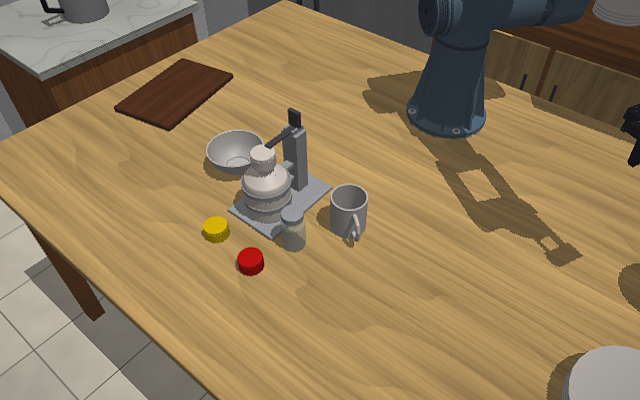

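View pics/top0.png

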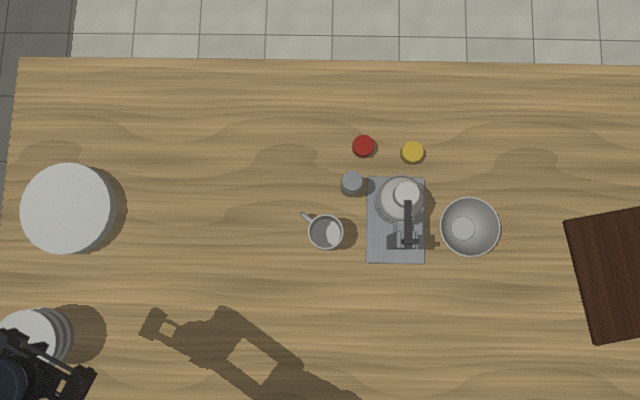

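The scene picture shows the cap near (262,155) and the keeper tab near (295,117). In the top picture the cap is near (406,193) and the tab near (408,240). The red and yellow caps are look-alikes. I'll zoom in on both and measure.

```bash
cat > h.py <<'E'
import numpy as np,cv2
def K(s):
    f=200/np.tan(np.radians(s["fovy"]/2));return np.array([[f,0,s["cx"]],[0,f,s["cy"]],[0,0,1]])
def ray(s,uv):
    p=cv2.undistortPoints(np.array([[uv]],float),K(s),s["distortion"])[0,0]
    d=s["R"].T@np.array([p[0],p[1],1]);return -s["R"].T@s["t"],d
def onz(s,uv,z):
    c,d=ray(s,uv);return c+d*(z-c[2])/d[2]
def tri(s1,u1,s2,u2):
    c1,d1=ray(s1,u1);c2,d2=ray(s2,u2)
    k=np.linalg.lstsq(np.c_[d1,-d2],c2-c1,rcond=None)[0]
    a=c1+k[0]*d1;b=c2+k[1]*d2;return (a+b)/2,np.linalg.norm(a-b)
def proj(s,X):
    return cv2.projectPoints(np.array([X],float),cv2.Rodrigues(s["R"])[0],s["t"],K(s),s["distortion"])[0][0,0]
E
python3 - <<'E'
import pickle,cv2,numpy as np
from h import *
o,d=pickle.load(open("s0.pkl","rb"))
a=d["scene"]["img"][100:230,225:335];b=d["top"]["img"][170:270,360:440]
A=cv2.resize(a,None,fx=3.5,fy=3.5,interpolation=cv2.INTER_NEAREST);B=cv2.resize(b,None,fx=5,fy=5,interpolation=cv2.INTER_NEAREST)
h=max(A.shape[0],B.shape[0]);P=lambda i:np.pad(i,((0,h-i.shape[0]),(0,0),(0,0)))
m=np.hstack([P(A),P(B)]);print(m.shape);cv2.imwrite("pics/zoom.png",m[:,:,::-1])
for n,(x0,y0,x1,y1) in dict(scene=(225,100,335,230),top=(360,170,440,270)).items():
    g=d[n]["img"][y0:y1,x0:x1].astype(int)
    k=(g.max(2)<62).astype(np.uint8)
    c,l,st,ce=cv2.connectedComponentsWithStats(k)
    for i in range(1,c):
        if st[i,4]>25: print(n,"dark",st[i,:4]+[x0,y0,0,0],st[i,4],ce[i]+[x0,y0])
# base plate corners (bluish grey) in top
g=d["top"]["img"].astype(int);k=((g[...,2]-g[...,0]>4)).astype(np.uint8);k[:170]=0;k[270:]=0;k[:,:360]=0;k[:,440:]=0
r=cv2.minAreaRect(np.argwhere(k)[:,::-1].astype(np.float32));print(r,cv2.boxPoints(r))
print([onz(d["top"],p,0.01) for p in cv2.boxPoints(r)])
E
```

```text
(500, 785, 3)
scene dark [288 110  13  19] 172 [294.23837209 119.31395349]
((392.0, 219.49996948242188), (84.99998474121094, 61.99999237060547), 90.0) [[361.      176.99997]
 [423.      176.99997]
 [423.      261.99997]
 [361.      261.99997]]
[array([ 0.64321413, -0.04713611,  0.01      ]), array([ 0.64616501, -0.1984671 ,  0.01      ]), array([ 0.44044017, -0.19692482,  0.01      ]), array([ 0.43737648, -0.0491737 ,  0.01      ])]
```

View pics/zoom.png

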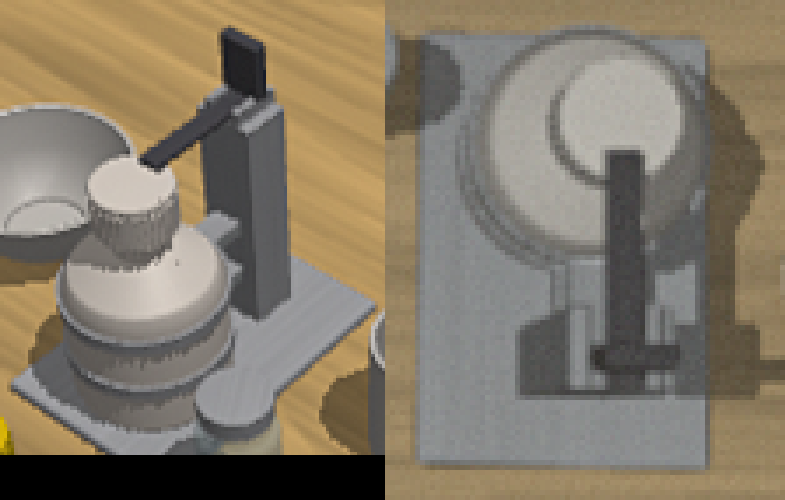

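The zoom shows, in original pixels:
- **Cap top centre:** about (407.2,194.2) in the top view and (262.7,152.6) in the scene view.
- **Tab top edge centre:** about (410,241.4) in the top view and (295,110.8) in the scene view.
- **Keeper bar:** it runs almost straight down the top picture.

```bash
python3 - <<'E'
import pickle
from h import *
np.set_printoptions(precision=4,suppress=True)
o,d=pickle.load(open("s0.pkl","rb"));T,S=d["top"],d["scene"]
t=lambda x,y:((x-385)/5+360-.4,y/5+170-.4)
s=lambda x,y:(x/3.5+225-.35,y/3.5+100-.35)
cap=t(621,121);tab=t(635,357.5)
print("cap",tri(T,cap,S,s(132,184)),onz(T,cap,.175),onz(S,s(132,184),.175))
print("tab",tri(T,tab,S,s(245,37)),onz(T,tab,.2225),onz(S,s(245,37),.2225))
c=onz(T,cap,.175);tb=onz(T,tab,.2225);print("dist",np.linalg.norm((c-tb)[:2]),"yaw",np.degrees(np.arctan2(*(c-tb)[[1,0]])))
pl=[onz(T,t(*p),.01) for p in((420,36),(707,38),(707,467),(418,463))];print(np.array(pl))
for a,b in((3,0),(2,1)): v=pl[b]-pl[a];print("edge yaw",np.degrees(np.arctan2(v[1],v[0])))
v=pl[0]-pl[1];print(np.degrees(np.arctan2(-v[0],v[1])))
# bar left/right edges
for x in(605,645): print(onz(T,t(x,155),.1825),onz(T,t(x,340),.1825))
from scipy.spatial.transform import Rotation as R
print(R.from_quat(o["ee_rot"]).as_matrix())
E
```

```text
cap (array([ 0.5801, -0.1302,  0.1754]), np.float64(0.000489753217266779)) [ 0.5803 -0.1304  0.175 ] [ 0.5797 -0.1303  0.175 ]
tab (array([ 0.4806, -0.127 ,  0.2258]), np.float64(0.0002754465028935762)) [ 0.4806 -0.1274  0.2225] [ 0.4773 -0.1302  0.2225]
dist 0.09973634513508778 yaw -1.723234133173891
[[ 0.644  -0.0608  0.01  ]
 [ 0.6457 -0.2009  0.01  ]
 [ 0.4381 -0.1993  0.01  ]
 [ 0.4372 -0.0616  0.01  ]]
edge yaw 0.2128063518193927
edge yaw -0.44497569218579264
0.7121549840908473
[ 0.565  -0.1225  0.1825] [ 0.4891 -0.1224  0.1825]
[ 0.5653 -0.1389  0.1825] [ 0.4895 -0.1386  0.1825]
[[-0.9057  0.424  -0.001 ]
 [ 0.424   0.9057 -0.0013]
 [ 0.0003 -0.0016 -1.    ]]
```

Both points fit the given sizes: heights 0.1754 and 0.2258, spacing 0.0997. The rack yaw is about 0, with the cap axis at (0.580,-0.1305) and the tab at (0.4805,-0.129). I'll turn the tool so it closes along world x, rise, then go above the tab.

Careful with the scale: shifts go in shares of 0.3 m and turns go in shares of 4 rad. That gives: -0.006 m / 0.3 = -0.02, 0.1133 rad / 4 = 0.0283.

shift_gripper([
  {"aperture": 0.088,"pos": [0,0,-0.02],"turn_vec": [0,0,0.0283]},
  {"aperture": 0.088,"pos": [0,0,-0.02],"turn_vec": [0,0,0.0283]},
  {"aperture": 0.088,"pos": [0,0,-0.02],"turn_vec": [0,0,0.0283]},
  {"aperture": 0.088,"pos": [0,0,-0.02],"turn_vec": [0,0,0.0283]},
  {"aperture": 0.088,"pos": [0,0,-0.02],"turn_vec": [0,0,0.0283]},
  {"aperture": 0.088,"pos": [0,0,-0.02],"turn_vec": [0,0,0.0283]},
  {"aperture": 0.088,"pos": [0,0,-0.02],"turn_vec": [0,0,0.0283]},
  {"aperture": 0.088,"pos": [0,0,-0.02],"turn_vec": [0,0,0.0283]},
  {"aperture": 0.088,"pos": [0,0,-0.02],"turn_vec": [0,0,0.0283]},
  {"aperture": 0.088,"pos": [0,0,-0.02],"turn_vec": [0,0,0.0283]},
], grip_n=20)

```text
t: 0.98
tcp_pos: [0.2436, 0.5206, 0.2986]
ee_rot: [0.709, 0.705, -0.0, 0.0]
wrist_force: [-0.3, 0.0, -0.4]
width: 0.0879
grip_force: 0.0
```

shift_gripper([
  {"aperture": 0.06,"pos": [-0.12,0.0433,0]},
  {"aperture": 0.06,"pos": [-0.12,0.0433,0]},
  {"aperture": 0.06,"pos": [-0.12,0.0433,0]},
  {"aperture": 0.06,"pos": [-0.12,0.0433,0]},
  {"aperture": 0.06,"pos": [-0.12,0.0433,0]},
  {"aperture": 0.06,"pos": [-0.12,0.0433,0]},
  {"aperture": 0.06,"pos": [-0.12,0.0433,0]},
  {"aperture": 0.06,"pos": [-0.12,0.0433,0]},
  {"aperture": 0.06,"pos": [-0.12,0.0433,0]},
  {"aperture": 0.06,"pos": [-0.12,0.0433,0]},
  {"aperture": 0.06,"pos": [-0.12,0.0433,0]},
  {"aperture": 0.06,"pos": [-0.12,0.0433,0]},
  {"aperture": 0.06,"pos": [-0.12,0.0433,0]},
  {"aperture": 0.06,"pos": [-0.12,0.0433,0]},
  {"aperture": 0.06,"pos": [-0.12,0.0433,0]},
  {"aperture": 0.06,"pos": [-0.12,0.0433,0]},
  {"aperture": 0.06,"pos": [-0.12,0.0433,0]},
  {"aperture": 0.06,"pos": [-0.12,0.0433,0]},
  {"aperture": 0.06},
])

```text
t: 2.57
tcp_pos: [0.4788, -0.1328, 0.2981]
ee_rot: [0.709, 0.705, -0.001, 0.001]
wrist_force: [-1.4, -0.2, 0.5]
width: 0.0603
grip_force: 0.0
```

```bash
cat >> h.py <<'E'
def wrist():
    from bench import manip
    from scipy.spatial.transform import Rotation as Rr
    o=manip.get_obs();s=manip.snapshot("wrist")
    T=np.eye(4);T[:3,:3]=Rr.from_quat(o["ee_rot"]).as_matrix();T[:3,3]=o["tcp_pos"]
    M=np.linalg.inv(T@s["T_tool_cam"]);s["R"]=M[:3,:3];s["t"]=M[:3,3];return o,s
E
python3 - <<'E'
from h import *
o,s=wrist();print(o["tcp_pos"]);im=s["img"][:,:,::-1].copy()
for X in((.4805,-.1295,.2225),(.580,-.1305,.175)): p=proj(s,X);print(p);cv2.circle(im,tuple(int(v) for v in p),3,(0,0,255),-1)
cv2.imwrite("pics/w1.png",im)
E
```

```text
[ 0.4788144  -0.13280309  0.29809315]
[318.72314389 207.55962313]
[434.76878189 189.99631777]
```

View pics/w1.png

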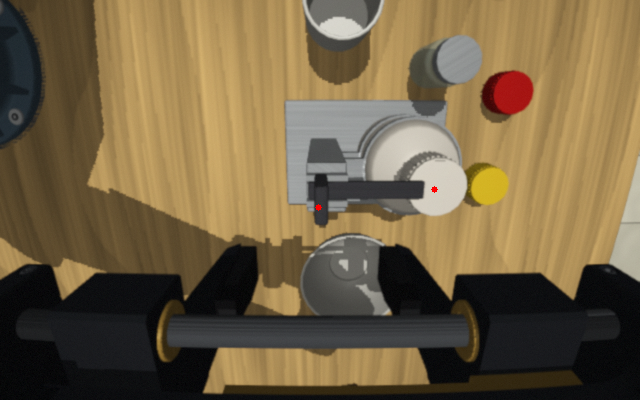

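The wrist view shows the tab's top edge centred near (321,200) and the cap top near (437,186). My projected points sit 1 to 3 px off in x and a few px low, which is about 1 mm in x and 3 mm in y. That is good enough to pinch the tab.

In the tool's units: 0.03 m / 0.3 = 0.1, 0.005 m / 0.3 = 0.0167.

shift_gripper([
  {"aperture": 0.06,"pos": [0.0167,0.0083,0]},
  {"aperture": 0.06,"pos": [0,0,0.1]},
  {"aperture": 0.06,"pos": [0,0,0.1]},
  {"aperture": 0.06,"pos": [0,0,0.0867]},
  {"aperture": 0.06,"pos": [0,0,0.0667]},
  {"aperture": 0.06},
  {"aperture": 0.0},
  {"aperture": 0.0},
  {"aperture": 0.0},
  {"aperture": 0.0},
  {"aperture": 0.0},
  {"aperture": 0.0},
  {"aperture": 0.0},
], grip_n=20)

```text
t: 3.7
tcp_pos: [0.4804, -0.1224, 0.1932]
ee_rot: [0.707, 0.707, 0.0, 0.0]
wrist_force: [0.5, 0.2, -0.4]
width: 0.0149
grip_force: 0.0
```

shift_gripper([
  {"aperture": 0.0},
  {"aperture": 0.0},
  {"aperture": 0.0},
  {"aperture": 0.0},
  {"aperture": 0.0},
], grip_n=20)

```text
t: 4.12
tcp_pos: [0.4808, -0.1224, 0.193]
ee_rot: [0.707, 0.707, 0.0, 0.001]
wrist_force: [4.5, -0.1, 0.6]
width: 0.0098
grip_force: 20.0
```

In the tool's units: -0.004 m / 0.3 = -0.0133, -0.002 m / 0.3 = -0.0067.

shift_gripper([
  {"aperture": 0.0,"pos": [0,-0.0133,0]},
  {"aperture": 0.0,"pos": [0,-0.0133,0]},
  {"aperture": 0.0,"pos": [0,-0.0133,0]},
  {"aperture": 0.0,"pos": [0,-0.0133,0]},
  {"aperture": 0.0,"pos": [0,-0.0133,0]},
  {"aperture": 0.0,"pos": [0,-0.0133,0]},
  {"aperture": 0.0,"pos": [0,-0.0133,0]},
  {"aperture": 0.0,"pos": [0,-0.0133,0]},
  {"aperture": 0.0,"pos": [0,-0.0133,0]},
  {"aperture": 0.0,"pos": [0,-0.0133,0]},
  {"aperture": 0.0,"pos": [0,-0.0133,0]},
  {"aperture": 0.0,"pos": [0,-0.0067,0]},
  {"aperture": 0.0},
  {"aperture": 0.0},
])

```text
t: 5.28
tcp_pos: [0.436, -0.1223, 0.193]
ee_rot: [0.707, 0.707, 0.002, 0.002]
wrist_force: [12.2, -0.4, -4.6]
width: 0.0099
grip_force: 20.0
```

In the tool's units: 0.036 m / 0.3 = 0.12, -0.03 m / 0.3 = -0.1.

shift_gripper([
  {"aperture": 0.035},
  {"aperture": 0.035},
  {"aperture": 0.035},
  {"aperture": 0.035},
  {"aperture": 0.035,"pos": [0,0,-0.0333]},
  {"aperture": 0.035,"pos": [0,0,-0.1]},
  {"aperture": 0.035,"pos": [0,0,-0.1]},
  {"aperture": 0.035,"pos": [0,0,-0.1]},
  {"aperture": 0.088,"pos": [0,0.12,0]},
  {"aperture": 0.088,"pos": [0,0.12,0]},
  {"aperture": 0.088,"pos": [0,0.12,0]},
  {"aperture": 0.088,"pos": [-0.0233,0.12,0]},
])

```text
t: 6.28
tcp_pos: [0.5798, -0.1283, 0.2941]
ee_rot: [0.707, 0.707, 0.0, 0.0]
wrist_force: [-1.0, -0.3, 0.5]
width: 0.0593
grip_force: 0.0
```

shift_gripper([
  {"aperture": 0.088,"turn_vec": [0,0,0.0303]},
  {"aperture": 0.088,"turn_vec": [0,0,0.0303]},
  {"aperture": 0.088,"turn_vec": [0,0,0.0303]},
  {"aperture": 0.088,"turn_vec": [0,0,0.0303]},
  {"aperture": 0.088,"turn_vec": [0,0,0.0303]},
  {"aperture": 0.088,"turn_vec": [0,0,0.0303]},
  {"aperture": 0.088,"turn_vec": [0,0,0.0303]},
  {"aperture": 0.088,"turn_vec": [0,0,0.0303]},
  {"aperture": 0.088,"turn_vec": [0,0,0.0303]},
  {"aperture": 0.088,"turn_vec": [0,0,0.0303]},
  {"aperture": 0.088,"turn_vec": [0,0,0.0303]},
  {"aperture": 0.088,"turn_vec": [0,0,0.0303]},
  {"aperture": 0.088,"turn_vec": [0,0,0.0298]},
  {"aperture": 0.088},
  {"aperture": 0.088},
])

```text
t: 7.53
tcp_pos: [0.5782, -0.1292, 0.2932]
ee_rot: [1.0, 0.002, 0.0, 0.0]
wrist_force: [0.7, -0.2, 0.5]
width: 0.0883
grip_force: 0.0
```

```bash
python3 - <<'E'
from h import *
o,s=wrist();print(o["tcp_pos"],o["ee_rot"],o["joint_pos"]);im=s["img"]
from bench import manip
t=manip.snapshot("top")["img"][170:270,360:440];t=cv2.resize(t,None,fx=2,fy=2)
im=im.copy()
for X in((.580,-.1305,.175),(.4355,-.128,.2225)): p=proj(s,X);print(p);cv2.circle(im,tuple(int(v) for v in p),2,(255,0,0),-1)
im[200:400,0:160]=t
cv2.imwrite("pics/w2.png",im[:,:,::-1])
E
```

```text
[ 0.57817151 -0.1292282   0.29320078] [9.99998604e-01 1.67018423e-03 4.92600691e-06 4.38375384e-05] [-4.20030489e-01  1.79315923e-01  1.49836410e+00 -7.63980134e-05
  1.46386776e+00  1.14743362e+00]
[319.95014401 192.95814763]
[316.35987342 372.14712323]
```

View pics/w2.png

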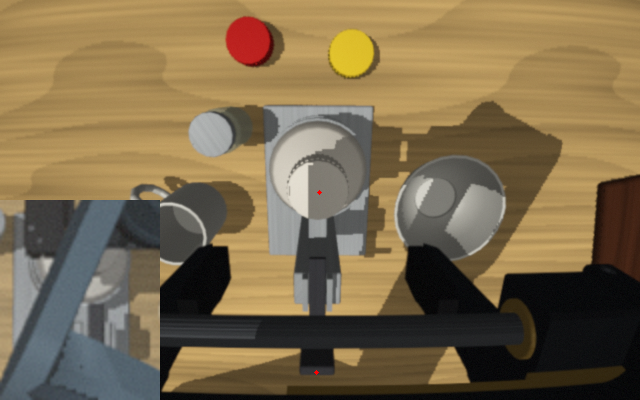

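The wrist view shows the keeper fully out, with its tab at (316,372) where a stop at 45 mm should put it. The cap top is centred near (318,190), which puts its axis at about (0.581,-0.1295). I'll go down and grip the cap.

In the tool's units: 0.03 m / 0.3 = 0.1, 0.02 m / 0.3 = 0.0667.

shift_gripper([
  {"aperture": 0.088,"pos": [0.01,0,0.0667]},
  {"aperture": 0.088,"pos": [0,0,0.1]},
  {"aperture": 0.088,"pos": [0,0,0.1]},
  {"aperture": 0.088,"pos": [0,0,0.1]},
  {"aperture": 0.088,"pos": [0,0,0.0667]},
  {"aperture": 0.088,"pos": [0,0,0.05]},
  {"aperture": 0.088,"pos": [0,0,0.02]},
  {"aperture": 0.088},
  {"aperture": 0.04},
  {"aperture": 0.04},
  {"aperture": 0.04},
  {"aperture": 0.04},
  {"aperture": 0.04},
  {"aperture": 0.04},
  {"aperture": 0.04},
  {"aperture": 0.04},
  {"aperture": 0.04},
  {"aperture": 0.04},
], grip_n=40)

```text
t: 9.13
tcp_pos: [0.5816, -0.1292, 0.1422]
ee_rot: [1.0, -0.0, 0.0, 0.0]
wrist_force: [-0.6, 1.1, 4.1]
width: 0.0509
grip_force: 40.0
```

In the tool's units: 0.002 m / 0.3 = 0.0067.

shift_gripper([
  {"aperture": 0.04,"pos": [0,0,0.0067]},
  {"aperture": 0.04,"pos": [0,0,0.0067]},
  {"aperture": 0.04,"pos": [0,0,0.0067]},
  {"aperture": 0.04},
  {"aperture": 0.04},
])

```text
t: 9.55
tcp_pos: [0.5816, -0.1292, 0.1365]
ee_rot: [1.0, -0.0, 0.0, 0.0]
wrist_force: [-2.1, 1.8, 8.1]
width: 0.0513
grip_force: 40.0
```

In the tool's units: -0.1 rad / 4 = -0.025.

shift_gripper([
  {"aperture": 0.04,"turn_vec": [0,0,-0.025]},
  {"aperture": 0.04,"turn_vec": [0,0,-0.025]},
  {"aperture": 0.04,"turn_vec": [0,0,-0.025]},
  {"aperture": 0.04,"turn_vec": [0,0,-0.025]},
  {"aperture": 0.04,"turn_vec": [0,0,-0.025]},
  {"aperture": 0.04,"turn_vec": [0,0,-0.025]},
  {"aperture": 0.04,"turn_vec": [0,0,-0.025]},
  {"aperture": 0.04,"turn_vec": [0,0,-0.025]},
  {"aperture": 0.04,"turn_vec": [0,0,-0.025]},
  {"aperture": 0.04,"turn_vec": [0,0,-0.025]},
  {"aperture": 0.04,"turn_vec": [0,0,-0.025]},
  {"aperture": 0.04,"turn_vec": [0,0,-0.025]},
  {"aperture": 0.04,"turn_vec": [0,0,-0.025]},
  {"aperture": 0.04},
  {"aperture": 0.04},
])

```text
t: 10.8
tcp_pos: [0.5825, -0.1299, 0.1371]
ee_rot: [0.796, 0.605, 0.001, 0.001]
wrist_force: [0.2, 0.7, 8.0]
width: 0.0515
grip_force: 40.0
```

```bash
python3 - <<'E'
from bench import manip
o=manip.get_obs();print(o["moment"],o["wrist_force"],o["joint_pos"])
E
```

```text
[-0.01391128  0.09980538  0.03942322] [0.20060018 0.72844017 8.0399576 ] [-4.17986025e-01  3.33097476e-01  1.63721688e+00 -2.00536225e-04
  1.16796903e+00 -1.47374971e-01]
```

Turned about 74° with a low moment. I'll test with a gentle lift.

In the tool's units: -0.003 m / 0.3 = -0.01.

shift_gripper([
  {"aperture": 0.04,"pos": [0,0,-0.01]},
  {"aperture": 0.04,"pos": [0,0,-0.01]},
  {"aperture": 0.04,"pos": [0,0,-0.01]},
  {"aperture": 0.04,"pos": [0,0,-0.01]},
  {"aperture": 0.04},
])

```text
t: 11.22
tcp_pos: [0.5809, -0.1292, 0.1476]
ee_rot: [0.796, 0.605, -0.0, -0.0]
wrist_force: [0.3, 0.3, -0.3]
width: 0.0512
grip_force: 40.0
```

In the tool's units: -0.01 m / 0.3 = -0.0333, -0.008 m / 0.3 = -0.0267.

shift_gripper([
  {"aperture": 0.04,"pos": [0,0,-0.0267]},
  {"aperture": 0.04,"pos": [0,0,-0.0333]},
  {"aperture": 0.04,"pos": [0,0,-0.0333]},
  {"aperture": 0.04,"pos": [0,0,-0.0333]},
  {"aperture": 0.04,"pos": [0,0,-0.0333]},
  {"aperture": 0.04,"pos": [0,0,-0.0333]},
  {"aperture": 0.04,"pos": [0,0,-0.02]},
  {"aperture": 0.04},
  {"aperture": 0.04},
  {"aperture": 0.04},
  {"aperture": 0.04},
])

```text
t: 12.13
tcp_pos: [0.5808, -0.129, 0.2109]
ee_rot: [0.796, 0.605, -0.0, -0.001]
wrist_force: [0.8, -0.1, -0.4]
width: 0.0514
grip_force: 40.0
```

```bash
python3 - <<'E'
from h import *
from bench import manip
o,w=wrist();s=manip.snapshot("scene");print(o["tcp_pos"],o["ee_rot"],o["wrist_force"])
for X in((.581,-.1295,.163),(.581,-.1295,.213)): print(proj(s,X),proj(w,X))
a=cv2.resize(s["img"][80:230,215:335],None,fx=3.3,fy=3.3);b=cv2.resize(w["img"],(400,250))
m=np.zeros((495,796,3),np.uint8);m[:,:396]=a;m[:250,396:]=b
cv2.imwrite("pics/end.png",m[:,:,::-1])
E
```

```text
[ 0.58079767 -0.12903658  0.21086985] [ 7.96148929e-01  6.05100248e-01 -3.92270434e-04 -6.46624222e-04] [ 0.78092626 -0.09356909 -0.3667408 ]
[262.72693369 157.1052565 ] [317.12366497 227.73799124]
[260.41357243 138.27926231] [316.76283721 266.54041627]
```

View pics/end.png

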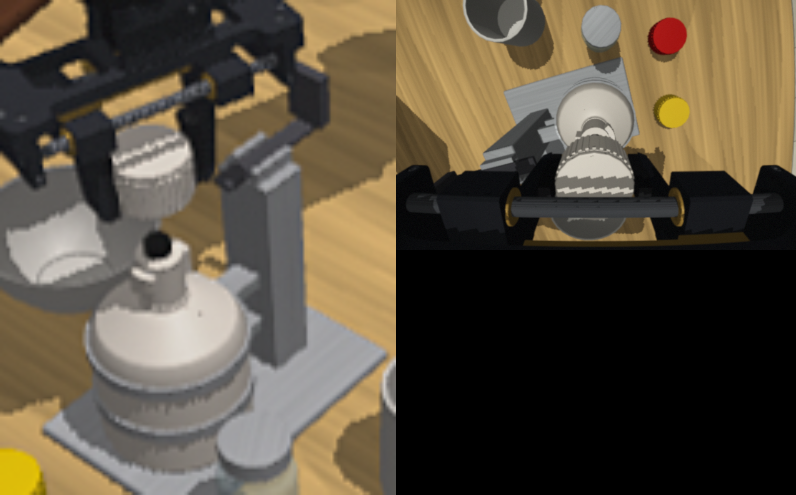

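The final picture shows the white cap level in the fingers. Its front lower edge is near scene pixel (262,147), which fits an underside height of about 0.212 m, or 49 mm over the mouth. It is straight above the open neck and black plunger, and the keeper is still out at its stop.

```bash
python3 -c "
from bench import manip
print(manip.close_job())"
```

```text
the job is handed in; nothing more can be done
None
```

I handed the job in after about 12 s of robot time, with no verdict returned: the keeper is out at its stop, and the cap is unscrewed and held level about 5 cm straight above the jug's open mouth.

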